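Clear the magnifier and sort the inspected housing by the comparator's needle

TASK

First swing the magnifier (the ring with the orange knob) back, away from over the slanted rest, until it meets its stop behind. Then take the aluminium part off the slanted rest and lay it flat, bored face up, in the empty bay of a tray, set down gently and not dropped: the green-floored tray if the readout's needle points into the green, the red-floored tray if it points into the red (in the blank gap between them, either will do). Leave the magnifier back and everything else on the bench where it is.

Things in the scene. Friction and masses are not known exactly. Their poses are not given: they have to be found in the camera images.
- part: The part to sort, an aluminium block 60 mm (x) by 46 mm (y) by 24 mm high (z), 170 g, with a dark bore and four small holes in its top face. Origin: centre of its underside; z points out of the bored face. At the start it lies on the slanted rest, z tilted 0.5 rad (29 degrees) from vertical towards the robot side (the stand's -x), x pointing up the slope, its lower end against the rest's lip
- stand: Fixed stand, dark base 170 by 110 mm; blue rest 62 mm wide, sloping 29 degrees, facing its -x (robot) side, with a lip 12 mm high at the lower end. Origin on the bench under the middle of the part; z up. A fixed white light bar (x 22 to 90 mm, y within 38 mm, 137 to 155 mm high) overhangs the rest and crowds a vertical gripper: come in tilted, square to the slope
- rest (a point): Point on the slope's surface under the middle of the part's underside, 60 mm above the bench; axes as the stand's
- loupe (a joint): Swing of the magnifier about its vertical post, rad: 0 over the rest, grows counter-clockwise seen from above as it swings away from the robot to behind the stand; 1.25 at its stop. It starts between 0 and 0.25 and stays where it is left (light friction)
- loupe_knob (a point): Top centre of the magnifier's upright orange knob, 18 mm diameter and 36 mm tall, 224 mm above the bench. The knob stands on the outer end of the magnifier, a white ring 108 mm across with a clear lens, its top 188 mm above the bench
- loupe_pivot (a point): The magnifier's pivot on the axis of its vertical post (stand's +y side), 170 mm above the bench; the knob is 176 mm from the axis, the lens centre 131 mm
- needle (a joint): Angle, rad, of the black needle (66 mm) of the comparator readout, a grey box 120 by 140 by 45 mm high at the back of the bench, left or right, face up with a white dial. Counter-clockwise seen from above: 0 points to the middle of the blank gap, away from the robot; above 0.1 it is on the green arc (left), below -0.1 on the red arc (right); range -1.15 to 1.15
- tray_green: Two-bay tray, white walls and green floor, fixed to the bench, 172 mm (x) by 108 mm (y), walls 4 mm thick and 16 mm high; origin under its centre, z up. The bay on its -x side (towards the robot) is empty, the one on its +x side holds an earlier part
- tray_green_bay (a point): Centre of the floor of the green tray's empty near bay; axes as the tray's. The bay is 80 mm (x) by 100 mm (y) inside, its floor 4 mm above the bench, its walls 12 mm high above the floor
- tray_red: Two-bay tray, white walls and red floor, fixed to the bench, 172 mm (x) by 108 mm (y), walls 4 mm thick and 16 mm high; origin under its centre, z up. The bay on its -x side (towards the robot) is empty, the one on its +x side holds an earlier part
- tray_red_bay (a point): Centre of the floor of the red tray's empty near bay; axes as the tray's. The bay is 80 mm (x) by 100 mm (y) inside, its floor 4 mm above the bench, its walls 12 mm high above the floor
- part_a: Earlier part already in the green tray's far bay, an aluminium block 60 mm (x) by 46 mm (y) by 24 mm high (z), 170 g, with a dark bore and four small holes in its top face; origin under its centre; not to be disturbed
- part_b: Earlier part already in the red tray's far bay, an aluminium block 60 mm (x) by 46 mm (y) by 24 mm high (z), 170 g, with a dark bore and four small holes in its top face; origin under its centre; not to be disturbed
- stone_1: Pink abrasive stone, 60 by 14 by 12 mm, lying on the bench, origin under its centre; not to be disturbed
- stone_2: Pink abrasive stone, 40 by 16 by 12 mm, lying on the bench, origin under its centre; not to be disturbed
- screwdriver: Screwdriver with blue handle, 170 mm long along its x, lying on the bench; not to be disturbed
- needle_file: Needle file with black handle, about 155 mm long along its x, 10 mm thick, lying on the bench; not to be disturbed
There are look-alikes about, which are no part of the job. There is more than one size of the tray_red; the job needs the larger.

How it is judged:
On the way, in this order (a step that is already met when the one before it is completed fails the run):
1. the magnifier is swung back to within 0.2 rad of its stop, the part still on the rest (value of joint loupe above 1.05 rad and distance between part and rest below 0.03 m), for 0.2 s.
2. the part is lifted off the rest (distance between part and rest above 0.06 m), for 0.1 s.
At the end, for the whole second after the job is handed in: The part rests flat (0.1 rad), bored face up, on the floor (5 mm) of the empty bay, centre within 19 mm (x) and 29 mm (y) of the bay's: green tray if the needle is above 0.1, red if below -0.1, either in between; magnifier above 1.05 rad (((value of joint needle above -0.1 rad and angle between part's own z axis and vertical below 0.1 rad and x of part in the frame of tray_green_bay between -0.019 and 0.019 m and y of part in the frame of tray_green_bay between -0.029 and 0.029 m and z of part in the frame of tray_green_bay between -0.005 and 0.005 m) or (value of joint needle below 0.1 rad and angle between part's own z axis and vertical below 0.1 rad and x of part in the frame of tray_red_bay between -0.019 and 0.019 m and y of part in the frame of tray_red_bay between -0.029 and 0.029 m and z of part in the frame of tray_red_bay between -0.005 and 0.005 m)) and value of joint loupe above 1.05 rad and linear speed of part below 0.02 m/s and angular speed of part below 0.2 rad/s); the robot touches nothing.
It fails at once if the part falls or flies free of the fingers faster than 0.7 m/s (a drop of about 25 mm) (linear speed of part above 0.7 m/s and contact force between part and the fingers below 0.05 N).
It fails at once if an earlier part, a stone, the screwdriver or the file is moved more than 30 mm (distance of any of part_a, part_b, stone_1, stone_2, screwdriver, needle_file from where it was at the start of the episode above 0.03 m).
It also fails if it takes over 51 s, if anything falls off the work surface, if the arm or the gripper's body presses on something with over 40 N, if the wrist force passes 120 N, or if a joint passes its speed limit or range.

ROBOT

A 7-joint arm with a two-finger parallel gripper is mounted at the origin on the work surface. World frame = base frame: x ahead of the robot, y to its left, z up, the work surface at z = 0. Lengths are in m, angles in rad, forces in N, time in s.
With the tool pointing down it reaches from about 0.4 to 0.9 m from the base axis. Payload 5.6 kg.
Tool frame: the origin (TCP) lies at the very end of the fingers, on their centre line; the grasp point (between the pads) lies 19 mm behind it; z points along the fingers, y is the line along which they close (so a half turn about z gives the same grasp; the last joint's range is limited). The gripper opens to 92 mm and grips with 3 to 60 N. Pads are 20 mm wide; open, the fingers measure 128 mm over their backs; the gripper's body (75 mm by 189 mm) begins 69 mm behind the grasp point.
Start: joints at [-1.18, 0.468, -0.012, 1.603, 0.006, 1.071, -0.056], TCP at [0.273, 0.59, 0.215] pointing down, gripper open.
Joint ranges: [-2.53, 2.53], [-0.31, 2.02], [-1.57, 1.55], [0.28, 2.44], [-1.29, 4.43], [0.15, 1.84], [-2.92, 2.92]. Speed limits (rad/s): [2.57, 2.57, 3.14, 3.14, 3.14, 3.14, 3.14].

INTERFACE

Orientations are given as a unit quaternion [x, y, z, w].
In Python, from rig import reach, movel, move_joints, gripper_to, sleep, ik, observe, snapshot, camera_info, MotionError, job_done gives the robot as it stands. The module is installed in compiled form; this text tells all that it offers. Calls block until the motion is done:
- reach(position, orientation): joint-space move of the TCP to a pose.
- movel(position, attitude=None, v=0.15, f_stop=None): straight line of the TCP; attitude=None keeps the orientation; v is the mean speed in m/s. With f_stop (N) it stops when the force on the tool has changed by that much, and returns True; else False.
- move_joints(angles): joint-space move.
- gripper_to(opening): finger opening in m; the grip force is fixed at half the most; returns when the fingers have stopped.
- sleep(seconds).
- ik(position, orientation): joint angles nearest the present ones, or None.
- observe(): the state.
- snapshot(name): name is "scene" or "top" or "wrist"; returns the picture (400x640x3 uint8, red, green, blue); there is no depth.
- camera_info(name): a dict with "fx", "fy", "cx", "cy" (pixels), "R" (3x3) and "t" (3): a world point X has camera coordinates R X + t. Camera axes: x right, y down, z forward; pixel columns grow to the right and rows downward; lengths in m; the calibration is good to about 2 mm. A picture is of the moment at which its call begins: read the wrist's pose just before it. camera_info takes no time and is no camera call; for the wrist camera it gives the pose at the moment of the call.
A pose or a line that the arm cannot do raises MotionError and nothing moves.
- job_done(): hands the job in; it is judged then, once.
The state is a dict: "clock": time; "joint_positions": joint angles; "qvel": joint speeds; "effort": joint torques, N m; "eef_pos": TCP position; "orientation": TCP orientation; "ft_force": force on the tool from outside, world axes, zero at the start; "moment": the same for the moment, N m; "grip_width": finger opening in m; "gripper_force": force on a finger pad.
Only numpy, scipy, OpenCV 4.12 (cv2) and the standard library are available. Lean on these libraries where they do the work, as an engineer would, in place of code of your own. Each camera call takes 0.05 s, during which the arm holds its last target. There are 200 camera calls.

## Working session

There is one attempt and no reset: what is moved stays moved. The work goes in short steps, each a Python script; the robot and the scene stay as the last script left them, time stands still between calls to the robot, and variables do not carry over. Pictures are saved under pics/ and viewed, at most 10 in all, crops included, and the job is handed in when it is done.

```bash
mkdir -p pics
python3 - <<'E'
from rig import *
import cv2,numpy as np
for n in("scene","top"):
    i=snapshot(n); cv2.imwrite(f"pics/{n}0.png",i[:,:,::-1]); c=camera_info(n); print(n,c)
print(observe()["clock"])
E
```

```text
scene {'fx': 364.69841454151754, 'fy': 364.69841454151754, 'cx': 322.671441219909, 'cy': 198.0834220056886, 'R': array([[-0.65954077,  0.75152537, -0.01468312],
       [ 0.46474754,  0.3923553 , -0.79376762],
       [-0.5907755 , -0.53034606, -0.60804388]]), 't': array([ 0.30027753, -0.14414282,  1.2923622 ])}
top {'fx': 431.43191959874457, 'fy': 431.43191959874457, 'cx': 325.9723192171695, 'cy': 196.31800814030183, 'R': array([[-3.87270514e-03, -9.99589073e-01,  2.84022507e-02],
       [-9.86194815e-01, -8.84160883e-04, -1.65586852e-01],
       [ 1.65543920e-01, -2.86514214e-02, -9.85786136e-01]]), 't': array([0.0429919 , 0.5450499 , 1.18772159])}
0.1
```

View pics/top0.png

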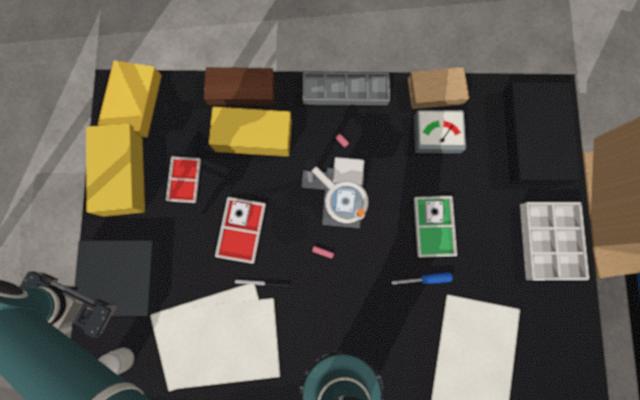

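View pics/scene0.png

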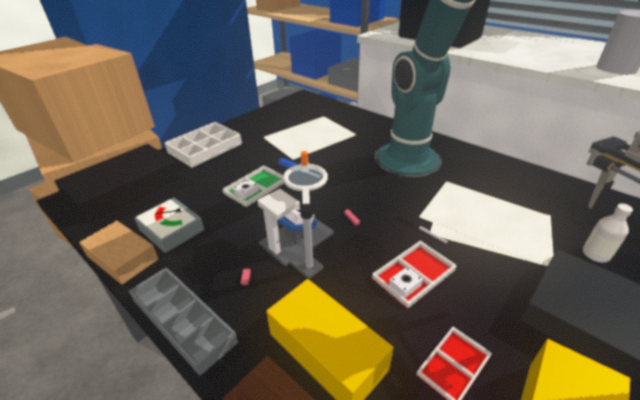

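The top view has the stand around (345,195) with the knob at (360,212). The green tray is at (435,226), the large red tray at (240,230) and the small red look-alike at (183,180). The dial is at (440,130).

```bash
cat > h.py <<'E'
from rig import *
import cv2,numpy as np
from scipy.spatial.transform import Rotation as Rn
def ray(c,uv,z):
    R,t=np.array(c["R"]),np.array(c["t"]); o=-R.T@t
    d=R.T@np.array([(uv[0]-c["cx"])/c["fx"],(uv[1]-c["cy"])/c["fy"],1])
    return o+d*(z-o[2])/d[2]
def proj(c,X):
    p=np.array(c["R"])@X+c["t"]; return np.array([c["fx"]*p[0]/p[2]+c["cx"],c["fy"]*p[1]/p[2]+c["cy"]])
def mask(i,lo,hi):
    return cv2.inRange(cv2.cvtColor(i,cv2.COLOR_RGB2HSV),np.array(lo),np.array(hi))
def blobs(m,amin=15):
    cs,_=cv2.findContours(m,cv2.RETR_EXTERNAL,cv2.CHAIN_APPROX_NONE)
    return [c for c in cs if cv2.contourArea(c)>=amin]
E
python3 - <<'E'
from h import *
c=camera_info("top");s=camera_info("scene")
i=cv2.imread("pics/top0.png")[:,:,::-1].copy(); j=cv2.imread("pics/scene0.png")[:,:,::-1].copy()
for nm,im,cam in(("top",i,c),("scene",j,s)):
    for b in blobs(mask(im,(8,170,130),(17,255,255)),8):
        print(nm,"orange",b.mean(0)[0],cv2.contourArea(b), ray(cam,b.mean(0)[0],.21))
for nm,lo,hi in(("green",(50,100,60),(80,255,255)),("red",(0,150,90),(5,255,255))):
    m=mask(i,lo,hi)
    for b in blobs(m,40):
        pts=np.array([ray(c,p[0],.004)[:2] for p in b],np.float32)
        print(nm,cv2.minAreaRect(b)[0],"rect m",cv2.minAreaRect(pts))
a=cv2.resize(i[105:155,410:470],None,fx=8,fy=8,interpolation=cv2.INTER_CUBIC)
b=cv2.resize(i[145:235,295:375],None,fx=6,fy=6,interpolation=cv2.INTER_CUBIC)
o=np.zeros((540,480+320,3),np.uint8);o[:540,:480]=b;o[:267,480:]=cv2.resize(a,(320,267))
d=cv2.resize(j[195:250,130:205],(320,235),interpolation=cv2.INTER_CUBIC);o[270:505,480:]=d
cv2.imwrite("pics/z1.png",o[:,:,::-1])
E
```

```text
top orange [360.08333333 212.41666667] 15.0 [ 0.47731627 -0.03677721  0.21      ]
scene orange [304.14285714 157.96428571] 57.0 [ 0.48352222 -0.03167383  0.21      ]
green (435.85992431640625, 240.25877380371094) rect m ((0.42162179946899414, -0.27990788221359253), (0.07309307157993317, 0.09116147458553314), 0.8618854880332947)
green (445.0178527832031, 211.45498657226562) rect m ((0.5069412589073181, -0.31124305725097656), (0.06945711374282837, 0.023986322805285454), 2.2084028720855713)
green (423.6216125488281, 212.22970581054688) rect m ((0.5048784613609314, -0.24729357659816742), (0.07501806318759918, 0.03281452879309654), 7.238357067108154)
green (430.769287109375, 126.8461685180664) rect m ((0.7676936388015747, -0.2804476320743561), (0.01937568560242653, 0.05451288819313049), 37.98625183105469)
red (237.2181396484375, 244.0973358154297) rect m ((0.41231855750083923, 0.29746270179748535), (0.0915110632777214, 0.07237586379051208), 80.00553894042969)
red (243.0251922607422, 215.357421875) rect m ((0.4954485297203064, 0.2830197811126709), (0.09114149212837219, 0.07152111083269119), 80.4505615234375)
red (181.5, 189.5) rect m ((0.5719504356384277, 0.4644698202610016), (0.050687216222286224, 0.06648900359869003), 0.04481298848986626)
red (183.97950744628906, 168.72543334960938) rect m ((0.634696900844574, 0.46053844690322876), (0.06624649465084076, 0.05241215229034424), 87.0878677368164)
red (451.0469970703125, 126.93289947509766) rect m ((0.7677174210548401, -0.3428589999675751), (0.05225643143057823, 0.01754179783165455), 53.31993103027344)
```

View pics/z1.png

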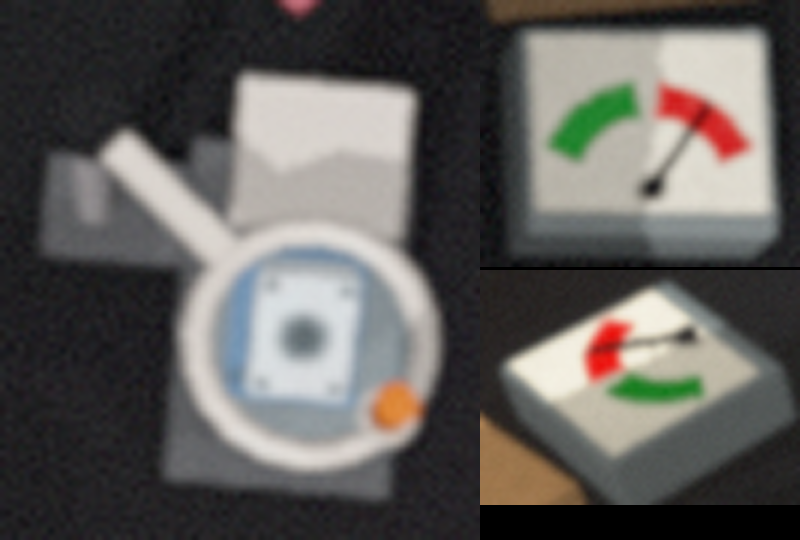

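The needle is well onto the red arc, with the tip at crop (705,105) and the hub at (652,187). The larger red tray has its near bay at about (0.412,0.297), so that is the target. Next I'll fix the stand, knob and pivot.

Run:
```python
from h import *
c=camera_info("top");s=camera_info("scene")
# knob triangulation
A=[];b=[]
for cam,uv in((c,(360.1,212.4)),(s,(304.1,158))):
    R=np.array(cam["R"]);o=-R.T@cam["t"];d=R.T@[(uv[0]-cam["cx"])/cam["fx"],(uv[1]-cam["cy"])/cam["fy"],1];d/=np.linalg.norm(d)
    P=np.eye(3)-np.outer(d,d);A.append(P);b.append(P@o)
print("knob tri",np.linalg.lstsq(np.vstack(A),np.hstack(b),rcond=None)[0], "top@.222",ray(c,(360.1,212.4),.222))
z=lambda x,y:(295+x/6-.5+.08,145+y/6-.5+.08)
for n,p,h in(("bar L rear",(240,72),.155),("bar R rear",(415,90),.155),("ring",(311,346),.185),("armend",(112,140),.185),("bore",(303,337),.081),("base FL",(163,480),.01),("base FR",(390,497),.01),
  ("part TL",(262,266),.095),("part TR",(362,270),.095),("part BL",(246,398),.067),("part BR",(350,402),.067)):
    print(n,ray(c,z(*p),h).round(4))
```

```text
knob tri [ 0.47800045 -0.03736176  0.20512228] top@.222 [ 0.47579982 -0.0355125   0.222     ]
bar L rear [0.633  0.0222 0.155 ]
bar R rear [ 0.6251 -0.0549  0.155 ]
ring [ 0.5064 -0.0053  0.185 ]
armend [0.5951 0.0785 0.185 ]
bore [ 0.5266 -0.0097  0.081 ]
base FL [0.4677 0.0538 0.01  ]
base FR [ 0.4593 -0.0563  0.01  ]
part TL [0.5574 0.0098 0.095 ]
part TR [ 0.5556 -0.0361  0.095 ]
part BL [0.5001 0.0162 0.067 ]
part BR [ 0.4982 -0.0323  0.067 ]
```

```bash
cat >> h.py <<'E'
def down(a):  # tool z down, tool y at world angle a
    y=np.array([np.cos(a),np.sin(a),0]);z=np.array([0,0,-1.]);return np.column_stack([np.cross(y,z),y,z])
def best(p,Rm):  # the half turn that needs less joint motion
    q0=np.array(observe()["joint_positions"]);o=[]
    for k in(Rm,Rm@np.diag([-1,-1,1])):
        q=Rn.from_matrix(k).as_quat();j=ik(list(p),list(q))
        if j is not None:o.append((np.abs(np.array(j)-q0).max(),k,np.array(j)))
    return min(o,key=lambda e:e[0])
E
python3 - <<'E'
from h import *
P=np.array([.597,.089]);K=np.array([.477,-.0365]);f=np.arctan2(*(K-P)[::-1]);r=.176
o=observe();p=np.array(o["eef_pos"]);movel(list(p+[0,0,.13]))
d,Rm,j=best([*K,.32],down(f+np.pi/2));print(d,j)
q=lambda a:list((Rn.from_euler('z',a)*Rn.from_matrix(Rm)).as_quat())
reach([*K,.32],q(0))
movel([*K,.197],f_stop=8) and print("hit",observe()["eef_pos"])
gripper_to(.03)
for a in np.radians(np.arange(6,91,6)):
    e=P+r*np.array([np.cos(f+a),np.sin(f+a)])
    try:h=movel([*e,.197],q(a),v=.1,f_stop=12)
    except MotionError as x:print(x,a);break
    if h:break
o=observe();print("stop",np.degrees(a),o["eef_pos"],o["ft_force"],o["grip_width"],o["clock"])
e=np.array(o["eef_pos"])[:2]-P;print("angle now",np.degrees(np.arctan2(e[1],e[0])-f),np.linalg.norm(e))
cv2.imwrite("pics/top1.png",snapshot("top")[:,:,::-1])
cv2.imwrite("pics/sc1.png",snapshot("scene")[120:300,220:380][:,:,::-1].repeat(3,0).repeat(3,1))
E
```

```text
0.7038678867111766 [-0.65179236  0.05326709  0.69761694  1.91221149 -0.03686762  1.18877785
 -0.70412336]
stop 78.0 [ 0.68255487 -0.06501735  0.19560718] [-3.15146876 -0.72198071  1.42321606] 0.029729852559337175 9.6333
angle now 72.7682717645905 0.17618450273787256
```

View pics/sc1.png

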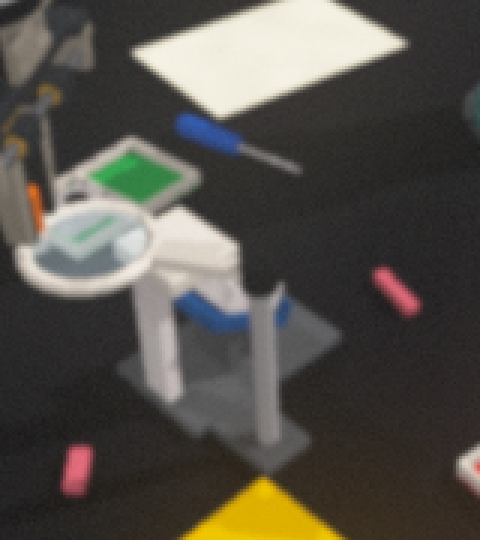

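The magnifier is at its stop: the swing is about 1.27 rad, the ring now sits behind the light bar at crop (90,245), and the rest is clear. I'll release it and look at the part square to the slope.

```bash
cat >> h.py <<'E'
def slope(psi):
    z=np.array([np.sin(.5)*np.cos(psi),np.sin(.5)*np.sin(psi),-np.cos(.5)]);y=np.array([-np.sin(psi),np.cos(psi),0])
    return np.column_stack([np.cross(y,z),y,z])
E
python3 - <<'E'
from h import *
psi=np.radians(-5);rest=np.array([.539,-.010,.06])
gripper_to(.05);p=np.array(observe()["eef_pos"]);movel(list(p+[0,0,.14]),v=.2)
R=slope(psi);pre=rest-.22*R[:,2]
d,Rm,j=best(pre,R);print(d,j,Rm[:,1])
reach(list(pre),list(Rn.from_matrix(Rm).as_quat()));gripper_to(.085)
c=camera_info("wrist");i=snapshot("wrist");np.savez("w1.npz",i=i,**c);cv2.imwrite("pics/w1.png",i[:,:,::-1])
t=snapshot("top");cv2.imwrite("pics/top2.png",t[:,:,::-1])
print("orange",[ray(camera_info("top"),b.mean(0)[0],.215) for b in blobs(mask(t,(8,170,130),(17,255,255)),6)])
print("predicted rest px",proj(c,rest),"top ctr",proj(c,rest-.024*R[:,2]),observe()["clock"])
E
```

```text
1.0492452677083814 [-0.4429439  -0.2434848   0.23564959  2.41345108  0.39972828  0.51427095
  0.97864292] [0.08715574 0.9961947  0.        ]
orange [array([ 0.68097509, -0.07308058,  0.215     ])]
predicted rest px [320.18172314 177.38551576] top ctr [320.23205705 181.10564188] 12.9167
```

View pics/w1.png

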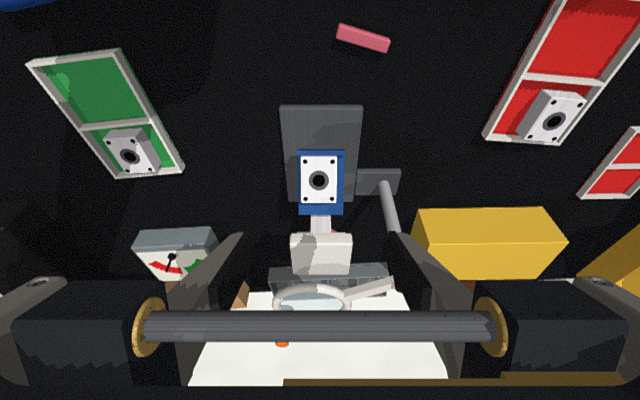

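The wrist view shows the bore at (318.5,180.5), against a prediction of (320,181). The part is square in the view on the blue rest. One numeric refinement of the yaw, plus an IK check of the path.

Run:
```python
from h import *
w=dict(np.load("w1.npz"));i=w.pop("i")
m=mask(i,(0,0,130),(179,45,255));m[:145]=0;m[212:]=0;m[:,:290]=0;m[:,350:]=0
b=max(blobs(m),key=cv2.contourArea)
# cast onto the plane of the part's top (slope frame)
R=slope(np.radians(-5));rest=np.array([.539,-.010,.06]);n=-R[:,2];p0=rest+.024*n
Rw=w["R"];o=-Rw.T@w["t"];pts=[]
for u,v in b[:,0]:
    d=Rw.T@[(u-w["cx"])/w["fx"],(v-w["cy"])/w["fy"],1];X=o+d*((p0-o)@n)/(d@n);pts.append([(X-p0)@R[:,0],(X-p0)@R[:,1]])
print("slope-frame rect (x down/up, y)",cv2.minAreaRect(np.array(pts,np.float32)),R[:,0])
r=[.412,.2975]
q0=np.array(observe()["joint_positions"])
for k in(.1,.02,.008):print(k,ik(list(rest+k*n),list(Rn.from_matrix(R).as_quat())))
for z in(.25,.012):
  print(best([*r,z],down(np.radians(80.2)))[::2])
```

```text
slope-frame rect (x down/up, y) ((0.0020676515996456146, -0.0025537218898534775), (0.045156750828027725, 0.05963326618075371), 89.41314697265625) [-0.8742431   0.07648636 -0.47942554]
0.1 [-0.11419282  0.11513904 -0.01034157  2.41195424  0.69161399  0.16029472
  0.69962627]
0.02 [ 0.66731134  0.51731355 -0.88295685  2.32863173  1.73170943  0.45952606
 -0.18404176]
0.008 [ 0.82622135  0.70097048 -1.10368015  2.31248343  1.7729734   0.66147806
 -0.12908901]
(np.float64(0.532783762086911), array([-0.55205686,  0.19938406, -0.15852217,  1.89785065,  0.03611378,
        1.04707587,  0.67419814]))
(np.float64(0.8169396220856862), array([-0.44089649,  0.57337863, -0.30702819,  2.054119  ,  0.31477229,
        0.55807584,  0.42907412]))
```

Run:
```python
from h import *
R=slope(np.radians(-5));n=-R[:,2];g=np.array([.539,-.010,.06])+.002*R[:,0]-.0025*R[:,1]
print(movel(list(g+.05*n),v=.1), movel(list(g+.009*n),v=.05,f_stop=8))
o=observe();print(o["eef_pos"],g+.009*n,o["joint_positions"],o["ft_force"])
gripper_to(.03);o=observe();print("grip",o["grip_width"],o["gripper_force"],o["ft_force"],o["clock"])
```

```text
Traceback (most recent call last):
rig.MotionError: the arm cannot follow that straight line within its joint ranges
```

Run:
```python
from h import *
S=slope(np.radians(-5));n=-S[:,2];g=np.array([.539,-.010,.06])+.002*S[:,0]-.0025*S[:,1]
np.set_printoptions(precision=2,suppress=True)
print(np.array(observe()["joint_positions"]))
for dt in(0,.12,.2):
  R=Rn.from_rotvec(S[:,1]*dt).as_matrix()@S
  print("tilt",np.arccos(-R[2,2]))
  for k in(.2,.15,.1,.075,.05,.03,.009):
    j=ik(list(g+k*n),list(Rn.from_matrix(R).as_quat()));print(k,j if j is None else np.array(j))
```

```text
[-0.44 -0.24  0.24  2.41  0.4   0.51  0.98]
tilt 0.4999999999999999
0.2 [-0.43 -0.19  0.25  2.43  0.4   0.45  0.98]
0.15 [-0.4  -0.05  0.26  2.44  0.43  0.28  0.96]
0.1 [-0.11  0.11 -0.01  2.42  0.69  0.16  0.7 ]
0.075 [ 0.11  0.2  -0.24  2.4   1.18  0.15  0.23]
0.05 [ 0.31  0.3  -0.45  2.37  1.57  0.21 -0.12]
0.03 [ 0.68  0.48 -0.88  2.34  1.7   0.44 -0.16]
0.009 [ 0.83  0.7  -1.1   2.32  1.78  0.66 -0.13]
tilt 0.3799999999999997
0.2 [-0.51 -0.15  0.35  2.35  0.26  0.58  1.14]
0.15 [-0.51 -0.02  0.4   2.36  0.19  0.43  1.22]
0.1 [-0.4   0.13  0.32  2.35  0.08  0.3   1.33]
0.075 [-0.27  0.2   0.2   2.33  0.11  0.24  1.3 ]
0.05 [-0.17  0.26  0.09  2.32  0.21  0.19  1.2 ]
0.03 [-0.12  0.32  0.05  2.3   0.31  0.16  1.1 ]
0.009 [ 0.13  0.39 -0.24  2.27  0.92  0.19  0.52]
tilt 0.2999999999999994
0.2 [-0.55 -0.12  0.41  2.29  0.18  0.67  1.23]
0.15 [-0.54  0.02  0.46  2.3   0.09  0.53  1.33]
0.1 [-0.44  0.15  0.38  2.29 -0.03  0.41  1.44]
0.075 [-0.32  0.22  0.27  2.28 -0.03  0.36  1.45]
0.05 [-0.2   0.28  0.14  2.26  0.03  0.31  1.39]
0.03 [-0.13  0.33  0.06  2.24  0.1   0.27  1.32]
0.009 [-0.08  0.38  0.02  2.23  0.17  0.24  1.26]
```

Run:
```python
from h import *
np.set_printoptions(precision=3,suppress=True)
S=slope(np.radians(-5));n=-S[:,2];g=np.array([.539,-.010,.06])+.002*S[:,0]-.0025*S[:,1];q=list(Rn.from_matrix(S).as_quat())
for k in(.15,.1,.075,.05,.035,.025,.017,.009):
    j=ik(list(g+k*n),q)
    d=np.abs(np.array(j)-observe()["joint_positions"]).max()
    if d>.8:print("jump",k,d);break
    move_joints(j);o=observe();print(k,d,np.array(o["ft_force"]),np.array(o["joint_positions"])[[0,2,5]])
    if np.linalg.norm(o["ft_force"])>15:break
else:
    print(np.array(o["eef_pos"])-g-.009*n)
    gripper_to(.03);o=observe();print("grip",o["grip_width"],o["gripper_force"],np.array(o["ft_force"]))
print(o["clock"])
cv2.imwrite("pics/w2.png",snapshot("wrist")[:,:,::-1])
```

```text
0.15 0.230194669815812 [-0.417 -0.412 -0.496] [-0.398  0.26   0.287]
0.1 0.28954283897194344 [-0.019 -0.799 -0.133] [-0.108 -0.01   0.158]
0.075 0.489083075443581 [-0.187 -0.051  0.965] [ 0.107 -0.234  0.154]
0.05 0.39548956440474203 [ 0.358 -0.24   0.702] [ 0.147 -0.276  0.164]
0.035 0.18948329329272862 [0.027 0.328 0.415] [ 0.163 -0.292  0.179]
0.025 0.09358682556397313 [ 0.135  0.511 -0.116] [ 0.194 -0.325  0.199]
0.017 0.059942414497674124 [ 0.218 -0.208  0.227] [ 0.217 -0.35   0.217]
0.009 0.04919589251760326 [-1.039  0.153  0.088] [ 0.238 -0.373  0.235]
[-0. -0.  0.]
grip 0.045475552941514334 29.990116953849792 [-1.033  1.099  2.477]
16.45
```

View pics/w2.png

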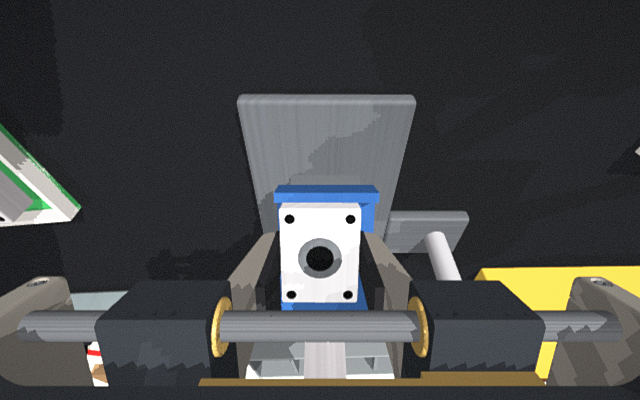

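The part is held at 45.5 mm with 30 N. Next I'll lift it off square to the slope and take it above the red bay.

Run:
```python
from h import *
np.set_printoptions(precision=3,suppress=True)
S=slope(np.radians(-5));n=-S[:,2];g=np.array([.539,-.010,.06])+.002*S[:,0]-.0025*S[:,1];q=list(Rn.from_matrix(S).as_quat())
for k in(.017,.03,.05,.075,.1,.12):
    j=ik(list(g+k*n),q);move_joints(j)
o=observe();print("lifted",np.array(o["eef_pos"]),o["grip_width"],o["gripper_force"])
Rd=down(np.radians(80.2));B=[.4125,.297]
qd=list(Rn.from_matrix(Rd).as_quat());j=ik([*B,.22],qd);print(np.array(j)-o["joint_positions"])
reach([*B,.22],qd)
movel([*B,.09],v=.15)
o=observe();print(np.array(o["eef_pos"]),o["grip_width"],np.array(o["ft_force"]),o["clock"])
cv2.imwrite("pics/w3.png",snapshot("wrist")[:,:,::-1])
```

```text
lifted [ 0.48  -0.008  0.164] 0.045755897034287965 29.988732933998108
[-0.282  0.31  -0.459 -0.499 -0.321  0.826 -0.338]
[0.413 0.297 0.091] 0.04599399950357677 [ 0.235  0.021 -1.378] 20.6833
```

View pics/w3.png

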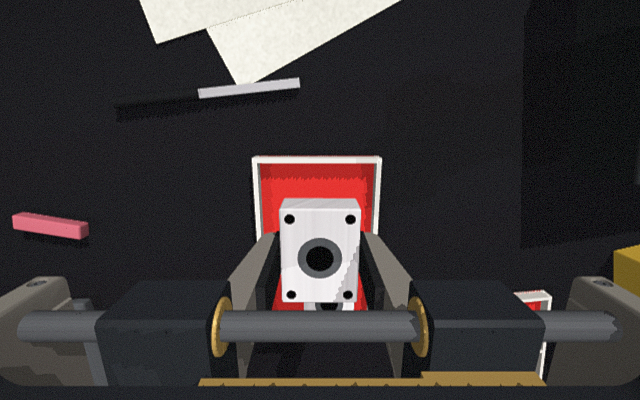

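The part hangs square above the bay, with the tray's near outer corners at (253,157) and (382,157). I'll check the bay against those corners, then set the part down.

Run:
```python
from h import *
np.set_printoptions(precision=4,suppress=True)
c=camera_info("wrist");a,b=ray(c,(253,157),.016),ray(c,(382,157),.016)
y=(b-a)/np.linalg.norm(b-a);y=y if y[1]>0 else -y
x=np.array([y[1],-y[0],0]);m=(a+b)/2+.044*x
print("width",np.linalg.norm(b-a),"yaw",np.degrees(np.arctan2(x[1],x[0])),"bay",m)
B=np.array([.4125,.297]);print("diff",m[:2]-B)
if np.linalg.norm(m[:2]-B)<.008:
    B=(B+m[:2])/2
    movel([*B,.024],v=.1)
    h=movel([*B,.009],v=.02,f_stop=4);o=observe();print("touch",h,o["eef_pos"],np.array(o["ft_force"]))
    if o["eef_pos"][2]<.0165:
        gripper_to(.054);sleep(.3);p=np.array(o["eef_pos"])
        movel(list(p+[0,0,.15]),v=.1)
        sleep(.3);print(observe()["clock"])
        w=camera_info("wrist");i=snapshot("wrist");cv2.imwrite("pics/w4.png",i[:,:,::-1])
        print(proj(w,np.array([*B,.028])))
        t=snapshot("top");print("orange",[ray(camera_info("top"),e.mean(0)[0],.215) for e in blobs(mask(t,(8,170,130),(17,255,255)),6)])
```

```text
width 0.10665882502234611 yaw -9.852967128930603 bay [0.4112 0.2954 0.016 ]
diff [-0.0013 -0.0016]
touch True [0.412  0.2961 0.013 ] [0.0161 0.1682 4.8341]
24.7
[320.5384 192.8138]
orange [array([ 0.681 , -0.0731,  0.215 ])]
```

View pics/w4.png

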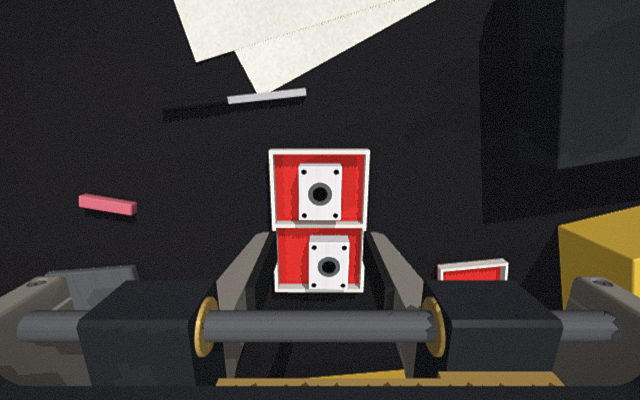

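The part lies flat in the near red bay with its bore at (320,193), as predicted. The knob is still at its back position.

```bash
python3 -c "
from rig import *
print(job_done())"
```

```text
the job is handed in; nothing more can be done
None
```

I handed the job in: the magnifier is back at its stop, and the part lies flat, bored face up, in the larger red tray's near bay (the needle pointed into the red); `job_done()` returned no verdict.

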